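# Refit a gas hob control after cleaning and hold it pushed in

### The arm

A 6-joint arm with a two-finger parallel gripper is mounted at the origin on the work surface. World frame = base frame: x ahead of the robot, y to its left, z up, the work surface at z = 0. Lengths are in m, angles in rad, forces in N, time in s.
With the tool pointing down it reaches from about 0.2 to 0.875 m from the base axis. Payload 3.4 kg.
Tool frame: the origin (TCP) lies midway between the tips of the shut fingers; the grasp point (between the pads) lies 19 mm behind it; z points along the fingers, y is the line along which they close (so a half turn about z gives the same grasp; the last joint's range is limited). The gripper opens to 94 mm and grips with 3 to 60 N. Pads are 16 mm wide; open, the fingers measure 119 mm over their backs; the gripper's body (75 mm by 177 mm) begins 78 mm behind the grasp point.
Start: joints at [1.164, 0.276, 1.505, -0, 1.361, -0.121], TCP at [0.162, 0.552, 0.172] pointing down, gripper open.
Joint ranges: [-2.89, 2.89], [-0.75, 2.08], [0.22, 2.7], [-1.18, 4.32], [0.11, 2.71], [-2.7, 2.7]. Speed limits (rad/s): [2.57, 2.57, 3.14, 3.14, 3.14, 3.14].

### API

Orientations are given as a unit quaternion [w, x, y, z].
In Python, from bench import env gives the robot as it stands.
- The arm moves only by the tool servo_tool, never from a script. Its arguments are lists of equal length, an entry for each row: "slide": the shift along the world's x, y, z in m, a list of three; "roll": the turn about the world's z in units of 6 degrees (1.0 is 6 degrees); "claw": the finger opening in m, from 0 to 0.094. A call has 1 to 5 rows; each row shifts and turns the commanded pose from where the row before left it; what a row does not reach is not made up. A row lasts 1/12 s, in which the tool goes at most 41.7 mm and 7.16 degrees, less where a joint would pass 70% of its speed; a pose out of reach is approached as far as the arm can. A call with a gripper value outside its range is refused whole. The fingers move at their own pace and stop on an object; the grip force is fixed at half the most. Time passes only in rows, so rows that do not move let the fingers close. It gives the time, the measured TCP pose, the force, the opening and the grip force at its end, in the units of the state.
- env.read_state(): the state, without advancing time (a new reading comes with each control period).
- env.read_camera(name): name is "scene" or "top" or "wrist"; returns the picture (400x640x3 uint8, red, green, blue); there is no depth.
- env.get_calibration(name): a dict with "fx", "fy", "cx", "cy" (pixels), "k1" (the pictures are not rectified: a ray, as slopes to the right and down, at radius r is drawn at 1 + k1 r^2 times it, then the intrinsics apply), "rvec" (rotation vector, rad) and "tvec" (3), from world to camera coordinates, as OpenCV has them; the wrist camera has in their place "tool_from_camera" (4x4, takes a point from camera to tool coordinates, whose origin is the TCP and whose axes are the flange's). Camera axes: x right, y down, z forward; pixel columns grow to the right and rows downward; lengths in m; the calibration is good to about 2 mm. A picture is of the moment at which its call begins: read the wrist's pose just before it. get_calibration takes no time and is no camera call.
- env.hand_in(): hands the job in; it is judged then, once.
The state is a dict: "t": time; "q": joint angles; "joint_vel": joint speeds; "joint_efforts": joint torques, N m; "eef_pos": TCP position; "tool_rot": TCP orientation; "force": force on the tool from outside, world axes, zero at the start; "torque": the same for the moment, N m; "width": opening from 0.0 (shut) to 1.0 (fully open); "finger_force": force on a finger pad.
Only numpy, scipy, OpenCV 4.12 (cv2) and the standard library are available. Lean on these libraries where they do the work, as an engineer would, in place of code of your own. Each camera call takes 0.05 s, during which the arm holds its last target. There are 200 camera calls.

### The job

The hob has been cleaned and one control has to go back together: lay the loose metal bezel flat and square in the empty rectangular recess of the hob, around the brass valve sleeve, and let go of it. Then take the loose knob from the cork pot rest, push its keyed stem into the sleeve, turning it until the key slips into the slot and the knob is fully home, and keep pushing so that the knob goes all the way in against the valve's spring. Finish while still holding the knob pushed in; leave the mug and the jar where they are.

Things in the scene. Friction and masses are not known exactly. Their poses are not given: they have to be found in the camera images.
- hob: Fixed steel gas hob, deck top 14 mm above the worktop, reaching from its origin 85 mm to -x, 400 to +x, 100 to -y, 190 to +y. Origin on worktop level under the centre of the empty rectangular recess, which is 93 mm (hob x) x 67 mm (hob y) and 6 mm deep (floor at 8 mm). Hob x points to the burners; grates begin 90 mm along +x, 53 mm high.
- fitted_knob (a point): Top of the neighbouring, already finished control (fixed, same look as the one to assemble), 125 mm along hob +y from the recess, 74 mm above the worktop. Leave it.
- bezel: Loose aluminium bezel, 220 g: flange 90 (x) x 64 (y) x 6 mm, on it a square boss 48 x 48 mm, 18 mm high (24 mm in all), a 36 x 36 mm hole right through. Origin mid underside, z up. Lies flat, right way up, on the worktop; grip it across the boss. Goes into the recess long side along hob x, either way round, 1.5 mm play on each side; seated, its underside is 8 mm above the worktop.
- knob: Loose grey knob, 70 g, upright on the pot rest, stem in its hole. Origin mid underside of its disc (48 mm wide, 8 mm thick), z up. On the disc a grip bar 44 (x) x 12 (y) x 22 mm high, top 30 mm above the origin; a small nose at the bar's +x end (28 mm from the axis, 14 mm high) is above the key. Bar faces are flat and parallel to x.
- knob_tip (a point): Lower end of the knob's round steel stem: 16 mm diameter, 24 mm long below the disc, tapered tip. The key is on the stem's +x side, 5 mm wide, reaching 12 mm from the axis, from the disc down to 18 mm below it (so 6 mm of plain stem leads). Same axes as the knob.
- pot_rest: Fixed thick cork pot rest on the worktop that carries the knob: 90 x 90 mm, 30 mm high, with a 32 mm square hole through it. Origin mid underside.
- valve_mouth (a point): Centre of the top mouth of the upright brass sleeve in the middle of the recess, 44 mm above the worktop at rest; moves down with it. Outer diameter 28, bore 18.4 mm, deeper than the stem; a 7.5 mm slot through its wall on the side this x axis points to (within 0.5 rad of hob x). The sleeve does not turn. Knob home: disc rests on the mouth, knob origin at this point, x axes parallel.
- valve (a joint): How far the valve sleeve is pushed down, m: 0 at rest, 0.008 at its stop. A spring pushes it up: about 3 N at rest, about 9 N at the stop.
- mug: White ceramic mug, 80 mm wide, 90 mm tall, a bystander. Origin at the middle of its underside.
- jar: Glass jar with a steel cap, 66 mm wide, 100 mm tall, a bystander. Origin at the middle of its underside.
Things that resemble listed ones, but are neither listed nor needed, are in the scene too. Of the things shaped like the knob, the grey one is meant. Leave any red look-alike of the bezel alone.

How it is judged:
On the way, in this order (a step that is already met when the one before it is completed fails the run):
1. the bezel lies flat and square in the recess, let go (z of bezel in the frame of hob between 0.006 and 0.0105 m and horizontal distance between bezel and hob below 0.004 m and angle between the x axis of bezel and the x axis of hob, either way round below 0.08 rad and angle between bezel's own z axis and vertical below 0.05 rad and contact force between the fingers and bezel below 0.3 N), for 0.2 s.
2. the knob's key has slipped into the slot and the knob is fully home on the sleeve (z of knob in the frame of valve_mouth between -0.003 and 0.0025 m and horizontal distance between knob and valve_mouth below 0.004 m and angle between the x axis of knob and the x axis of valve_mouth, either way round below 0.25 rad and angle between knob's own z axis and vertical below 0.12 rad), for 0.1 s.
At the end, for the whole second after the job is handed in: Bezel flat in the recess (centre within 4 mm, square within 0.08 rad, at most 2.5 mm above its floor); knob home on the sleeve (disc within 2.5 mm of the mouth, axis within 4 mm, key in slot, upright); valve pushed in more than 5.5 of 8 mm, fingers still bearing on the knob with over 3 N (all of step 2 and z of bezel in the frame of hob between 0.006 and 0.0105 m and horizontal distance between bezel and hob below 0.004 m and angle between the x axis of bezel and the x axis of hob, either way round below 0.08 rad and angle between bezel's own z axis and vertical below 0.05 rad and value of joint valve above 0.0055 m and contact force between the fingers and knob above 3 N); the arm keeps its last pose, push and grip.
It fails at once if the mug is disturbed (moved more than 30 mm) (distance of mug from where it was at the start of the episode above 0.03 m).
It fails at once if the jar is disturbed (moved more than 30 mm) (distance of jar from where it was at the start of the episode above 0.03 m).
It also fails if it takes over 72 s, if anything falls off the work surface, if the arm or the gripper's body presses on something with over 40 N, if the wrist force passes 120 N, or if a joint passes its speed limit or range.

## Working session

There is one attempt and no reset: what is moved stays moved. The work goes in short steps, Python scripts to look and compute and a tool call to move; the robot and the scene stay as the last step left them, time stands still between calls to the robot, and variables do not carry over. Pictures are saved under pics/ and viewed, at most 10 in all, crops included, and the job is handed in when it is done.

Besides the shell and the picture viewer there is one more tool, called after "Call:" in YAML: its name, and indented under it one key for each argument. servo_tool: Moves the arm, as the interface text tells. Its arguments: {"type":"object","properties":{"slide":{"type":"array","items":{"type":"array","items":{"type":"number"}}},"roll":{"type":"array","items":{"type":"number"}},"claw":{"type":"array","items":{"type":"number"}}},"required":["slide","roll","claw"]}

```bash
mkdir -p pics
cat > h.py <<'E'
import numpy as np, cv2
from bench import env
def save(n,f):
    im=env.read_camera(n); cv2.imwrite(f,im[:,:,::-1]); return im
def cam(n,s=None):
    c=env.get_calibration(n)
    if 'rvec' in c:
        R=cv2.Rodrigues(np.array(c['rvec'],float))[0]; t=np.array(c['tvec'],float).ravel()
        return c,R.T,-R.T@t
    T=np.array(c['tool_from_camera']); w,x,y,z=s['tool_rot']
    from scipy.spatial.transform import Rotation as Ro
    Rt=Ro.from_quat([x,y,z,w]).as_matrix()
    return c,Rt@T[:3,:3],Rt@T[:3,3]+np.array(s['eef_pos'])
def px2z(n,uv,z,s=None):
    c,Rw,o=cam(n,s); out=[]
    K=np.array([[c['fx'],0,c['cx']],[0,c['fy'],c['cy']],[0,0,1]])
    p=cv2.undistortPoints(np.array(uv,float).reshape(-1,1,2),K,np.array([c['k1'],0,0,0.]),None,None,None).reshape(-1,2)
    for a,b in p:
        d=Rw@np.array([a,b,1]); out.append(o+d*(z-o[2])/d[2])
    return np.array(out)
def proj(n,P,s=None):
    c,Rw,o=cam(n,s); q=(np.array(P,float).reshape(-1,3)-o)@Rw; a=q[:,:2]/q[:,2:]
    r2=(a**2).sum(1,keepdims=True); a=a*(1+c['k1']*r2)
    return a*[c['fx'],c['fy']]+[c['cx'],c['cy']]
E
python3 - <<'E'
from h import *
for n in ['scene','top']:
    save(n,f'pics/{n}0.png'); print(n,env.get_calibration(n),cam(n)[2])
print(env.get_calibration('wrist')); print(env.read_state())
E
```

```text
scene {'fx': 396.14449581906524, 'fy': 396.14449581906524, 'cx': 324.55468442597294, 'cy': 201.6816676904072, 'k1': 0.003952864984385986, 'rvec': array([ 2.06091834,  0.67994502, -0.38077325]), 'tvec': array([-0.39938704, -0.1172707 ,  1.23437152])} [ 0.98212313 -0.63890952  0.56935425]
top {'fx': 434.99659735154574, 'fy': 434.99659735154574, 'cx': 314.0243717910963, 'cy': 199.6987679770295, 'k1': 0.03503655322854721, 'rvec': array([ 2.08133809, -2.14422052,  0.20139095]), 'tvec': array([-0.02452046,  0.55949498,  0.98385327])} [ 0.35322    -0.04710593  1.07453237]
{'fx': 339.6406563703141, 'fy': 339.6406563703141, 'cx': 329.7025749272198, 'cy': 199.63551887184036, 'k1': -0.0683170194794593, 'tool_from_camera': array([[-6.39406821e-04, -9.69971221e-01, -2.43218877e-01,
         6.98766857e-02],
       [ 9.99999772e-01, -6.72961809e-04,  5.48761348e-05,
        -6.52288687e-04],
       [-2.16905287e-04, -2.43218787e-01,  9.69971430e-01,
        -2.12614816e-01],
       [ 0.00000000e+00,  0.00000000e+00,  0.00000000e+00,
         1.00000000e+00]])}
{'t': 0.1, 'q': array([ 1.16403023e+00,  2.76525064e-01,  1.50596539e+00, -1.99811456e-05,
        1.36070798e+00, -1.20998584e-01]), 'joint_vel': array([-0.00177445, -0.00217751, -0.0034388 ,  0.00068624, -0.00022766,
        0.00417906]), 'joint_efforts': array([ 1.42666442e-03, -4.05457842e+01, -2.37779599e+01,  7.07170763e-02,
        2.99073500e-02, -4.13153782e-05]), 'eef_pos': array([0.16188288, 0.55117033, 0.1713115 ]), 'tool_rot': array([-1.99987383e-04,  1.42395954e-01,  9.89809450e-01, -7.77646811e-04]), 'force': array([0.74368545, 0.31940732, 0.11745446]), 'torque': array([ 0.06520578, -0.01702561,  0.02796137]), 'finger_force': 0.0, 'width': 0.9991331839303558}
```

View pics/top0.png

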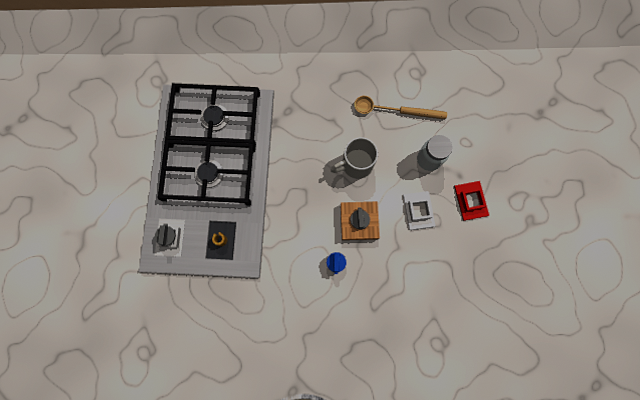

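View pics/scene0.png

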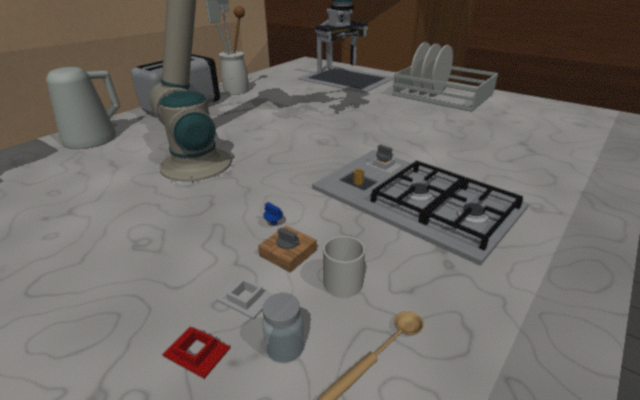

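Top view: the recess with its brass sleeve is at (221,240) and the fitted knob at (167,237), which is hob +y, so hob x points up. The bezel candidates are silver (420,211) and red (470,200). The silver one fits, since the red one is the look-alike to leave. The knob candidates are grey on cork (360,220), blue (336,262) and the fitted grey one (167,237). The loose grey one on the pot rest is meant.

Run:
```python
from h import *
im=cv2.imread('pics/top0.png')
a=cv2.resize(im[185:285,140:285],None,fx=4,fy=4,interpolation=cv2.INTER_CUBIC)[:, :400] if 0 else cv2.resize(im[200:280,140:260],(600,400)[::1],interpolation=cv2.INTER_CUBIC)
b=cv2.resize(im[170:290,320:500],(600,400),interpolation=cv2.INTER_CUBIC)
cv2.imwrite('pics/crop1.png',cv2.resize(np.vstack([a,b]),(450,600)))
for nm,uv,z in [('bez',(420,211),.024),('knob',(360,219),.06),('cork',(360,222),.03),('recess',(221,240),.014),('sleeve',(217,239),.044),('fit',(167,237),.074),('mug',(361,153),.09),('jar',(438,147),.1),('red',(472,199),.024),('blue',(337,262),.03)]:
    print(nm,px2z('top',[uv],z).round(4))
```

```text
bez [[ 0.5288 -0.2985  0.024 ]]
knob [[ 0.508 -0.148  0.06 ]]
cork [[ 0.5052 -0.1507  0.03  ]]
recess [[0.4735 0.1891 0.014 ]]
sleeve [[0.4728 0.192  0.044 ]]
fit [[0.4776 0.3001 0.074 ]]
mug [[ 0.6603 -0.1551  0.09  ]]
jar [[ 0.6657 -0.3333  0.1   ]]
red [[ 0.5547 -0.4268  0.024 ]]
blue [[ 0.4109 -0.0913  0.03  ]]
```

View pics/crop1.png

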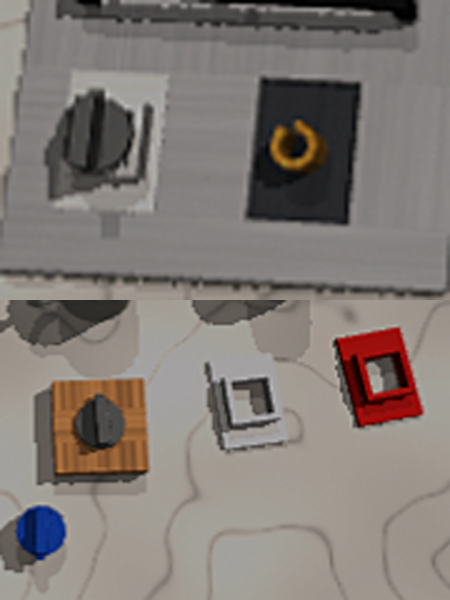

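The crop confirms the open recess with the brass sleeve, its slot towards the upper left. It also shows the grey knob on the cork and the silver bezel next to the red decoy. I'll move over the hob for a close look.

Call:
servo_tool:
  slide:
    - [0.0175,-0.024,0.006]
    - [0.0175,-0.024,0.006]
    - [0.0175,-0.024,0.006]
    - [0.0175,-0.024,0.006]
    - [0.0175,-0.024,0.006]
  roll: [0.2,0.2,0.2,0.2,0.2]
  claw: [0.094,0.094,0.094,0.094,0.094]

```text
t: 0.52
eef_pos: [0.2499, 0.4303, 0.2019]
tool_rot: [-0.0, 0.09, 0.996, -0.0]
force: [1.2, 0.4, 0.0]
width: 1.0
finger_force: 0.0
```

Call:
servo_tool:
  slide:
    - [0.0175,-0.024,0.006]
    - [0.0175,-0.024,0.006]
    - [0.0175,-0.024,0.006]
    - [0.0175,-0.024,0.006]
    - [0.0175,-0.024,0.006]
  roll: [0.2,0.2,0.2,0.2,0.2]
  claw: [0.094,0.094,0.094,0.094,0.094]

```text
t: 0.93
eef_pos: [0.3374, 0.3103, 0.2321]
tool_rot: [-0.0, 0.038, 0.999, -0.0]
force: [0.3, 0.5, -0.9]
width: 1.004
finger_force: 0.0
```

Call:
servo_tool:
  slide:
    - [0.0175,-0.024,0.006]
    - [0.0175,-0.024,0.006]
    - [0.0175,-0.024,0.006]
    - [0.0175,-0.024,0.006]
    - [0.0175,-0.024,0.006]
  roll: [0.2,0.2,0.2,0.2,0.2]
  claw: [0.094,0.094,0.094,0.094,0.094]

```text
t: 1.35
eef_pos: [0.425, 0.1903, 0.2621]
tool_rot: [-0.0, -0.015, 1.0, 0.0]
force: [1.0, 0.6, 0.3]
width: 1.0
finger_force: 0.0
```

Call:
servo_tool:
  slide:
    - [0,0,0]
    - [0,0,0]
    - [0,0,0]
    - [0,0,0]
  roll: [0,0,0,0]
  claw: [0.094,0.094,0.094,0.094]

```text
t: 1.68
eef_pos: [0.4236, 0.1924, 0.2616]
tool_rot: [-0.001, -0.015, 1.0, 0.0]
force: [1.1, -0.5, -0.2]
width: 0.998
finger_force: 0.0
```

Run:
```python
from h import *
import json
s=env.read_state(); save('wrist','pics/w1.png')
json.dump({k:list(np.ravel(s[k])) for k in('eef_pos','tool_rot')},open('w1.json','w'))
print(s['t'],s['eef_pos'],s['tool_rot'],s['force'],s['q'])
print(proj('wrist',[[.4735,.189,.014]],s))
```

```text
1.6833 [0.4236018  0.19243928 0.26162111] [-6.85829756e-04 -1.46368423e-02  9.99892623e-01  1.85171273e-04] [ 1.07717863 -0.52271334 -0.17539033] [ 2.76041000e-01  6.77945512e-02  1.54899677e+00  7.12962702e-04
  1.52603069e+00 -1.32406241e+00]
[[326.6446158 202.9560692]]
```

View pics/w1.png

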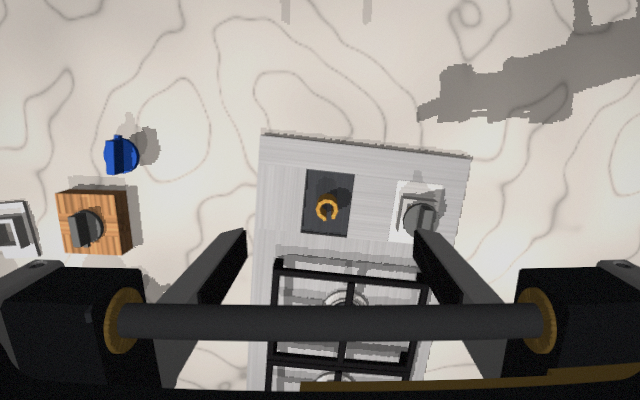

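Wrist view: recess corners at about (306,170), (354,175), (347,237) and (302,233). The sleeve is at (327,210) with its slot towards the lower part of the picture (+x). The cork with the grey knob is at (90,222), and the edge of the bezel is at (15,235).

```bash
cat >> h.py <<'E'
import json
def load(f): 
    return json.load(open(f))
def rectw(mask,z,s,n='wrist'):
    cs,_=cv2.findContours(mask.astype(np.uint8),cv2.RETR_EXTERNAL,cv2.CHAIN_APPROX_NONE)
    c=max(cs,key=cv2.contourArea); P=px2z(n,c.reshape(-1,2),z,s)[:,:2]
    (cx,cy),(w,h),a=cv2.minAreaRect((P*1000).astype(np.float32)); 
    if w<h: w,h,a=h,w,a+90
    a=(a+90)%180-90
    return np.round([cx,cy,w,h,a],2),c
E
python3 - <<'E'
from h import *
s=load('w1.json'); im=cv2.imread('pics/w1.png').astype(int)
b,g,r=im[:,:,0],im[:,:,1],im[:,:,2]
roi=np.zeros(b.shape,bool); roi[155:252,290:370]=1
for th in(90,110,130):
    m=roi&(((im.max(2))<th)|((r-b)>60))
    print('recess',rectw(m,.014,s)[0])
br=roi&((r-b)>60); ys,xs=np.nonzero(br); print(xs.min(),xs.max(),ys.min(),ys.max())
R,c=rectw(br,.044,s); P=px2z('wrist',c.reshape(-1,2),.044,s)
print('sleeve',R, cv2.minEnclosingCircle((P[:,:2]*1000).astype(np.float32)))
cv2.imwrite('pics/w1c.png',cv2.resize(im[150:260,275:475].astype(np.uint8),(800,440),interpolation=cv2.INTER_CUBIC))
E
```

```text
recess [474.8  188.94  91.17  65.62  -4.59]
recess [474.7  189.    92.33  66.32  -4.72]
recess [474.63 188.87  92.89  66.83  -4.72]
316 337 199 220
sleeve [474.71 189.07  28.69  27.68   1.64] ((474.8899230957031, 188.9691619873047), 15.176187515258789)
```

View pics/w1c.png

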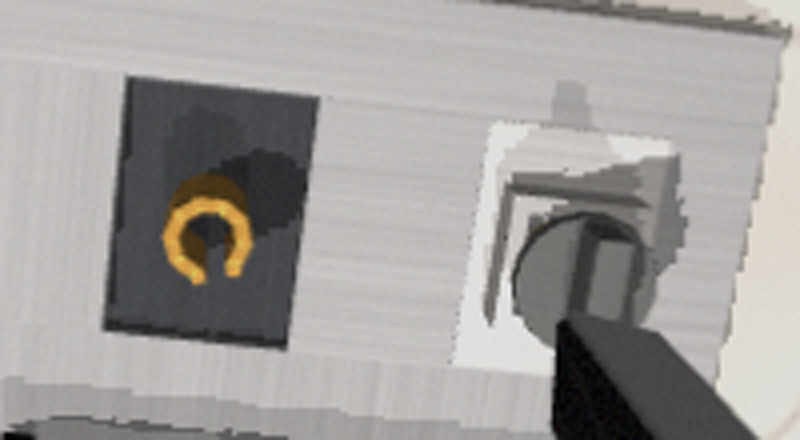

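Run:
```python
from h import *
s=load('w1.json'); im=cv2.imread('pics/w1.png').astype(int)
b,g,r=im[:,:,0],im[:,:,1],im[:,:,2]
br=np.zeros(b.shape,bool); br[155:252,290:370]=1
br&=(r>185)&((r-b)>80)
ys,xs=np.nonzero(br); P=px2z('wrist',np.c_[xs,ys],.044,s)[:,:2]*1000
# algebraic ring centre: outer hull circle
h=cv2.convexHull(P.astype(np.float32)).reshape(-1,2)
A=np.c_[2*h,np.ones(len(h))]; x=np.linalg.lstsq(A,(h**2).sum(1),rcond=None)[0]
print('hull circle',x[:2],np.sqrt(x[2]+x[0]**2+x[1]**2),len(P))
for c in (x[:2],np.array([474.8,189.])):
    a=np.sort(np.degrees(np.arctan2(P[:,1]-c[1],P[:,0]-c[0]))); d=np.diff(np.r_[a,a[0]+360]); i=d.argmax()
    m=P.mean(0)-c
    print('gap',a[i],a[i]+d[i],a[i]+d[i]/2,'centroid opp',np.degrees(np.arctan2(-m[1],-m[0])))
```

```text
hull circle [475.37220054 189.02384451] 14.152647143412889 155
gap -7.332629248653394 35.529628176677974 14.098499464012288 centroid opp 11.485609250618209
gap -6.906980566142843 34.21333047398537 13.653174953921265 centroid opp 15.233432438832565
```

Call:
servo_tool:
  slide:
    - [0.0055,-0.0406,0]
    - [0.0055,-0.0406,0]
    - [0.0055,-0.0406,0]
    - [0.0055,-0.0406,0]
    - [0.0055,-0.0406,0]
  roll: [0,0,0,0,0]
  claw: [0.094,0.094,0.094,0.094,0.094]

```text
t: 2.15
eef_pos: [0.4517, -0.0116, 0.2621]
tool_rot: [0.0, -0.016, 1.0, 0.0]
force: [0.7, 0.0, -0.3]
width: 1.003
finger_force: 0.0
```

Call:
servo_tool:
  slide:
    - [0.0055,-0.0406,0]
    - [0.0055,-0.0406,0]
    - [0.0055,-0.0406,0]
    - [0.0055,-0.0406,0]
    - [0.0055,-0.0406,0]
  roll: [0,0,0,0,0]
  claw: [0.094,0.094,0.094,0.094,0.094]

```text
t: 2.57
eef_pos: [0.4797, -0.2149, 0.2621]
tool_rot: [0.0, -0.015, 1.0, 0.0]
force: [0.2, -0.1, -0.2]
width: 1.0
finger_force: 0.0
```

Call:
servo_tool:
  slide:
    - [0,-0.04,0]
    - [0,-0.04,0]
    - [0,0,0]
    - [0,0,0]
    - [0,0,0]
  roll: [0,0,0,0,0]
  claw: [0.094,0.094,0.094,0.094,0.094]

```text
t: 2.98
eef_pos: [0.4797, -0.2928, 0.2617]
tool_rot: [-0.0, -0.015, 1.0, 0.001]
force: [0.0, -0.1, 0.2]
width: 1.002
finger_force: 0.0
```

Run:
```python
from h import *
s=env.read_state(); save('wrist','pics/w2.png')
json.dump({k:list(np.ravel(s[k])) for k in('eef_pos','tool_rot')},open('w2.json','w'))
print(s['t'],s['eef_pos'],s['tool_rot'],s['force'],s['q'])
```

```text
2.9833 [ 0.4797386  -0.29279771  0.26168641] [-3.16543444e-04 -1.46187481e-02  9.99892682e-01  9.03687459e-04] [ 0.01199579 -0.08832447  0.24327071] [-6.72531737e-01  2.21065563e-01  1.36245993e+00  9.95673015e-04
  1.55970306e+00 -2.27257847e+00]
```

View pics/w2.png

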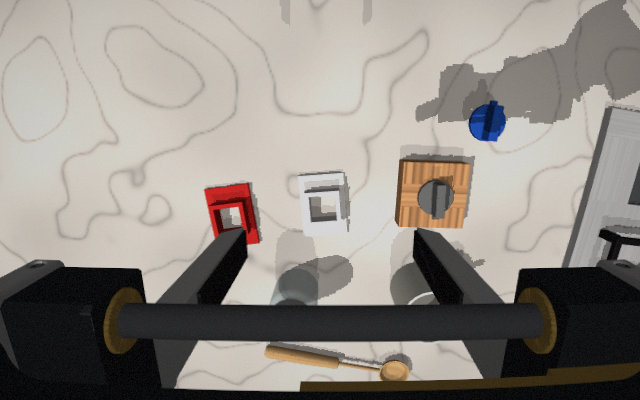

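Run:
```python
import cv2
im=cv2.imread('pics/w2.png')
cv2.imwrite('pics/w2c.png',cv2.resize(im[140:250,285:485],(800,440),interpolation=cv2.INTER_CUBIC))
```

```text
(no output)
```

View pics/w2c.png

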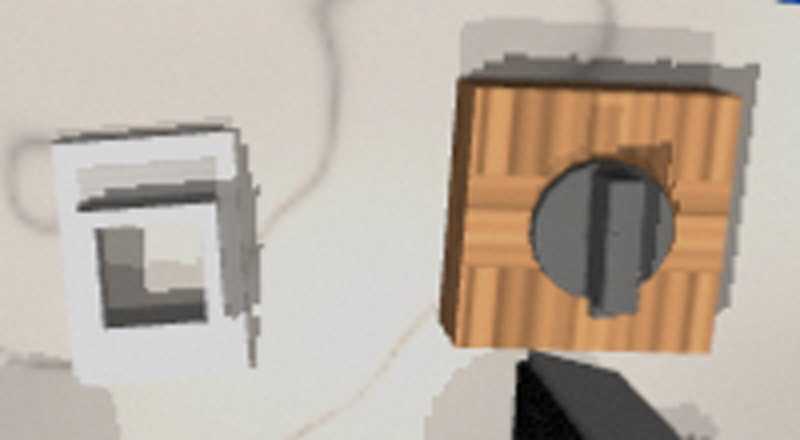

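Run:
```python
from h import *
s=load('w2.json'); im=cv2.imread('pics/w2.png').astype(int)
b,g,r=im[:,:,0],im[:,:,1],im[:,:,2]
print('samples', im[225,303],im[175,310],im[213,303], im[230,360],im[160,330])
for d in (3,0,-3):
  roi=np.zeros(b.shape,bool); roi[165:240,292:352]=1
  m=roi&((r-b)<d)&(im.max(2)>150)
  m=cv2.morphologyEx(m.astype(np.uint8),cv2.MORPH_OPEN,np.ones((3,3)))
  print('flange',d,rectw(m,.006,s)[0])
  cs,h=cv2.findContours(m,cv2.RETR_CCOMP,cv2.CHAIN_APPROX_NONE)
  for c,hh in zip(cs,h[0]):
    if hh[3]>=0 and cv2.contourArea(c)>200:
      P=px2z('wrist',c.reshape(-1,2),.024,s)[:,:2]*1000
      print('  hole',cv2.minAreaRect(P.astype(np.float32)),c.reshape(-1,2).min(0),c.reshape(-1,2).max(0))
roi[:]=0; roi[155:235,395:475]=1
gray=roi&(abs(r-b)<25)&(im.max(2)>60)
R,c=rectw(cv2.morphologyEx(gray.astype(np.uint8),cv2.MORPH_OPEN,np.ones((3,3))),.038,s)
P=(px2z('wrist',c.reshape(-1,2),.038,s)[:,:2]*1000)
# disc: robust circle, drop the bar/nose side
for k in range(10):
    A=np.c_[2*P,np.ones(len(P))]; x=np.linalg.lstsq(A,(P**2).sum(1),rcond=None)[0]; rr=np.sqrt(x[2]+x[0]**2+x[1]**2)
    e=abs(np.hypot(*(P-x[:2]).T)-rr); P=P[e<max(1,np.percentile(e,92))]
print('disc',x[:2],rr,len(P))
print(im[188:216:4,425:455:2].max(2))
ck=roi&((r-b)>60)|gray
print('cork',rectw(ck,.03,s)[0])
```

```text
samples [214 213 214] [195 195 195] [214 214 215] [210 214 214] [196 204 213]
flange 3 [ 534.91 -301.63   89.37   62.29    5.98]
  hole ((534.8412475585938, -301.1157531738281), (39.53876876831055, 39.28651809692383), 5.7668938636779785) [308 194] [337 222]
flange 0 [ 496.17 -308.23    4.22    2.84  -88.4 ]Traceback (most recent call last):
  File "<stdin>", line 9, in <module>
  File "h.py", line 30, in rectw
    c=max(cs,key=cv2.contourArea); P=px2z(n,c.reshape(-1,2),z,s)[:,:2]
ValueError: max() iterable argument is empty
```

Run:
```python
from h import *
s=load('w2.json'); im=cv2.imread('pics/w2.png').astype(int)
b,g,r=im[:,:,0],im[:,:,1],im[:,:,2]
roi=np.zeros(b.shape,bool); roi[155:235,395:475]=1
gray=roi&(abs(r-b)<25)&(im.max(2)>60)
gray[:175]=0; gray[220:]=0; gray[:,:414]=0;gray[:,458:]=0
R,c=rectw(cv2.morphologyEx(gray.astype(np.uint8),cv2.MORPH_OPEN,np.ones((3,3))),.038,s)
print(R)
P=(px2z('wrist',c.reshape(-1,2),.038,s)[:,:2]*1000)
for k in range(10):
    A=np.c_[2*P,np.ones(len(P))]; x=np.linalg.lstsq(A,(P**2).sum(1),rcond=None)[0]; rr=np.sqrt(x[2]+x[0]**2+x[1]**2)
    e=abs(np.hypot(*(P-x[:2]).T)-rr); P=P[e<max(1,np.percentile(e,92))]
print('disc',x[:2],rr,len(P))
print(im[182:222:3,428:452].max(2))
roi[:]=0; roi[140:232,385:478]=1
ck=roi&((r-b)>50)
print('cork',rectw(ck,.03,s)[0])
```

```text
[ 517.7  -139.91   46.4    22.86   -1.51]
disc [ 516.8789767  -150.46092415] 23.19672402549301 35
[[ 63  72  88  97  93  76  52  45  46  44  43  43  39  48  55  61  71  77
   93  94 105 126 130 126]
 [110 106 108 107  92  61  55  57  54  59  73  77  76  78  78  76  77  82
   65  68  67  88 123 128]
 [109 109 110 107  87  53  56  58  54  88 108 109 110 109 108 108 107 108
   80  70  67  66  95  90]
 [107 107 108 100  73  53  54  56  56  91 110 109 108 110 107 108 108 102
   76  70  68  70 103 108]
 [109 110 108  98  72  54  56  54  61  93 109 110 109 110 108 109 108  92
   74  67  71  69 101 108]
 [111 108 109  94  66  55  56  54  67  97 111 111 107 107 107 108 106  84
   71  70  67 102 106 108]
 [108 109 107  93  62  52  55  52  82 103 109 110 109 108 108 105 108  80
   67  68  70 101 107 107]
 [109 109 110  93  60  54  55  55  85 108 107 109 107 109 106 104 106  80
   69  69  69 100 110 106]
 [109 109 110  91  53  51  54  55  87 110 110 111 107 107 107 108  98  75
   68  67 101 105 189 202]
 [108 109 106  81  54  57  54  59  89 109 109 107 108 109 107 105  90  73
   69 120 183 182 173 178]
 [108 109 100  73  52  53  54  67  95 108 107 108 109 109 106 109 128 183
  202 202 192 176 169 184]
 [172 187 213 183 108  51  57  77 102 108 109 107 108 108 104 108 149 192
  203 199 188 172 173 190]
 [175 196 212 183 107  89 107 106 102  98 114 139 148 151 141 135 183 199
  200 196 179 170 179 192]
 [177 206 214 212 207 210 213 212 211 202 200 202 208 200 186 186 196 201
  202 191 176 171 182 199]]
cork [ 511.3  -153.58   95.18   91.15  -89.88]
```

Call:
servo_tool:
  slide:
    - [0.011,-0.0018,-0.038]
    - [0.011,-0.0018,-0.038]
    - [0.011,-0.0018,-0.038]
    - [0.011,-0.0018,-0.038]
    - [0.011,-0.0018,-0.038]
  roll: [0.14,0.14,0.14,0.14,0.14]
  claw: [0.094,0.094,0.094,0.094,0.094]

```text
t: 3.45
eef_pos: [0.5356, -0.3009, 0.0715]
tool_rot: [0.001, -0.053, 0.999, -0.0]
force: [-0.1, -0.8, 0.5]
width: 1.001
finger_force: 0.0
```

Call:
servo_tool:
  slide:
    - [0,0,-0.02]
    - [0,0,-0.02]
    - [0,0,-0.012]
    - [0,0,0]
    - [0,0,0]
  roll: [0,0,0,0,0]
  claw: [0.094,0.094,0.094,0.094,0.094]

```text
t: 3.87
eef_pos: [0.5348, -0.3013, 0.0202]
tool_rot: [-0.0, -0.052, 0.999, 0.0]
force: [-0.3, 0.7, 0.1]
width: 0.996
finger_force: 0.0
```

Call:
servo_tool:
  slide:
    - [0,0,0]
    - [0,0,0]
    - [0,0,0]
    - [0,0,0]
    - [0,0,0]
  roll: [0,0,0,0,0]
  claw: [0.07,0.04,0.03,0.03,0.03]

```text
t: 4.28
eef_pos: [0.5349, -0.3036, 0.0208]
tool_rot: [0.001, -0.051, 0.999, -0.0]
force: [-0.3, 0.0, 0.4]
width: 0.681
finger_force: 0.0
```

Call:
servo_tool:
  slide:
    - [0,0,0]
    - [0,0,0]
    - [0,0,0]
    - [0,0,0]
    - [0,0,0]
  roll: [0,0,0,0,0]
  claw: [0.03,0.03,0.03,0.03,0.03]

```text
t: 4.7
eef_pos: [0.5346, -0.3033, 0.02]
tool_rot: [-0.0, -0.051, 0.999, 0.0]
force: [0.1, -0.4, -0.1]
width: 0.334
finger_force: 0.0
```

The fingers closed to 31 mm with no force. I stopped at z = 20 mm, too high, and the tips passed over the boss. I'll reopen, go lower and retry.

Call:
servo_tool:
  slide:
    - [0,0,0.01]
    - [0,0,0]
    - [0,0,0]
    - [0,0,0]
    - [0,0,0]
  roll: [0,0,0,0,0]
  claw: [0.08,0.08,0.08,0.08,0.08]

```text
t: 5.12
eef_pos: [0.5346, -0.3032, 0.0301]
tool_rot: [0.0, -0.051, 0.999, 0.0]
force: [-0.2, -0.3, 0.5]
width: 0.655
finger_force: 0.0
```

Call:
servo_tool:
  slide:
    - [0,0,-0.008]
    - [0,0,-0.007]
    - [0,0,-0.004]
    - [0,0,-0.002]
    - [0,0,0]
  roll: [0,0,0,0,0]
  claw: [0.08,0.08,0.08,0.08,0.08]

```text
t: 5.53
eef_pos: [0.534, -0.3028, 0.0079]
tool_rot: [-0.001, -0.051, 0.999, 0.001]
force: [0.4, 0.3, 0.9]
width: 0.848
finger_force: 0.0
```

Call:
servo_tool:
  slide:
    - [0,0,0]
    - [0,0,0]
    - [0,0,0]
    - [0,0,0]
    - [0,0,0]
  roll: [0,0,0,0,0]
  claw: [0.04,0.04,0.04,0.04,0.04]

```text
t: 5.95
eef_pos: [0.5348, -0.3034, 0.0093]
tool_rot: [0.0, -0.051, 0.999, -0.0]
force: [-0.6, -0.2, 0.5]
width: 0.538
finger_force: 0.0
```

Call:
servo_tool:
  slide:
    - [0,0,0]
    - [0,0,0]
    - [0,0,0]
  roll: [0,0,0]
  claw: [0.035,0.035,0.035]

```text
t: 6.2
eef_pos: [0.5347, -0.3033, 0.0092]
tool_rot: [0.0, -0.051, 0.999, -0.0]
force: [0.6, -1.0, 0.3]
width: 0.371
finger_force: 0.0
```

Call:
servo_tool:
  slide:
    - [0,0,0.02]
    - [0,0,0.02]
    - [0,0,0.02]
    - [0,0,0]
    - [0,0,0]
  roll: [0,0,0,0,0]
  claw: [0.035,0.035,0.035,0.035,0.035]

```text
t: 6.62
eef_pos: [0.5353, -0.3038, 0.07]
tool_rot: [0.001, -0.051, 0.999, -0.001]
force: [-0.5, -0.0, -1.7]
width: 0.375
finger_force: 0.0
```

Run:
```python
from h import *
s=env.read_state(); im=save('wrist','pics/w3.png'); print(s['force'],s['finger_force'],s['eef_pos'])
save('scene','pics/s3.png'); a=cv2.imread('pics/s3.png')[240:400,140:380]; b=cv2.imread('pics/w3.png')[130:400,100:540]
a=cv2.resize(a,(360,240)); b=cv2.resize(b,(440,270))
o=np.zeros((270,800,3),np.uint8); o[:240,:360]=a; o[:,360:]=b
cv2.imwrite('pics/m3.png',o)
```

```text
[-0.4800874  -0.00174561 -1.71288991] 0.0 [ 0.53530776 -0.3037604   0.06997122]
```

View pics/m3.png

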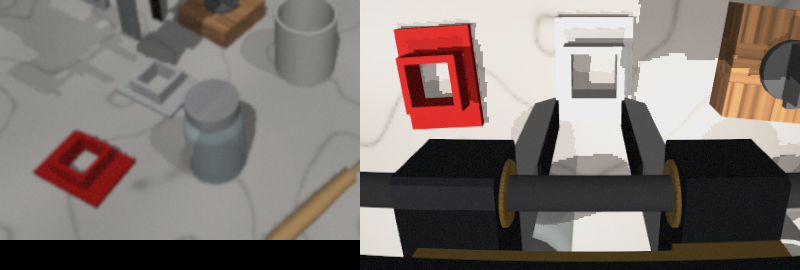

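The bezel is still on the worktop under the gripper. The open-finger tips look about 30 mm closer to the camera than the TCP, so I'll check tip depth and the bezel position from the images.

Run:
```python
from h import *
s=env.read_state(); im=cv2.imread('pics/w3.png').astype(int); b,g,r=im[:,:,0],im[:,:,1],im[:,:,2]
roi=np.zeros(b.shape,bool); roi[138:250,285:385]=1
m=roi&((r-b)<3)&(im.max(2)>150)
cs,h=cv2.findContours(cv2.morphologyEx(m.astype(np.uint8),cv2.MORPH_OPEN,np.ones((3,3))),cv2.RETR_CCOMP,cv2.CHAIN_APPROX_NONE)
for c,hh in zip(cs,h[0]):
    if hh[3]>=0 and cv2.contourArea(c)>200:
      P=px2z('wrist',c.reshape(-1,2),.024,s)[:,:2]*1000; print('hole',cv2.minAreaRect(P.astype(np.float32)))
print('tcp, +grasp pt, bezel proj',proj('wrist',[s['eef_pos'],s['eef_pos']+np.array([0,0,.019]),[.535,-.3015,.024]],s).round(1))
print('scene tcp',proj('scene',[s['eef_pos'],s['eef_pos']+[0,0,.03],[.5349,-.3014,.024]]).round(1))
A=cv2.resize(cv2.imread('pics/w3.png')[180:300,240:440],(800,480),interpolation=cv2.INTER_CUBIC)
B=cv2.resize(cv2.imread('pics/s3.png')[200:320,170:310],(560,480),interpolation=cv2.INTER_CUBIC)
cv2.imwrite('pics/m4.png',cv2.resize(np.hstack([A,B]),(800,282)))
```

```text
tcp, +grasp pt, bezel proj [[330.9 224.4]
 [331.1 234.3]
 [332.1 208.4]]
scene tcp [[240.5 272.5]
 [238.5 260.1]
 [244.3 289.7]]
```

View pics/m4.png

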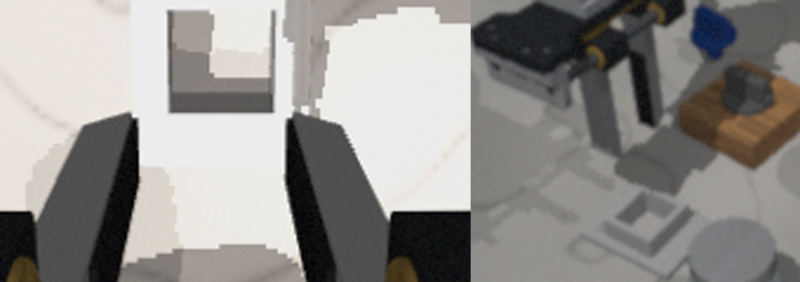

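Both cameras agree that the real fingertips sit about 32 mm above the reported TCP, so contact needs a TCP z of about -0.022. In this view the bezel hole is at about (334,206) and has not moved. I'll descend in force-checked steps.

Call:
servo_tool:
  slide:
    - [0,0,-0.01]
    - [0,0,-0.015]
    - [0,0,-0.02]
    - [0,0,-0.015]
    - [0,0,0]
  roll: [0,0,0,0,0]
  claw: [0.08,0.08,0.08,0.08,0.08]

```text
t: 7.13
eef_pos: [0.5311, -0.3008, 0.0039]
tool_rot: [-0.004, -0.051, 0.999, 0.003]
force: [-1.0, 1.4, -0.4]
width: 0.69
finger_force: 0.0
```

Call:
servo_tool:
  slide:
    - [0,0,0]
    - [0,0,0]
    - [0,0,-0.01]
    - [0,0,-0.01]
    - [0,0,0]
  roll: [0,0,0,0,0]
  claw: [0.08,0.08,0.08,0.08,0.08]

```text
t: 7.55
eef_pos: [0.5334, -0.3024, -0.0127]
tool_rot: [-0.001, -0.051, 0.999, 0.001]
force: [-0.3, -0.4, 0.5]
width: 0.852
finger_force: 0.0
```

Call:
servo_tool:
  slide:
    - [0,0,-0.005]
    - [0,0,-0.005]
    - [0,0,0]
    - [0,0,0]
  roll: [0,0,0,0]
  claw: [0.075,0.075,0.075,0.075]

```text
t: 7.88
eef_pos: [0.5344, -0.3032, -0.0212]
tool_rot: [-0.0, -0.051, 0.999, 0.0]
force: [0.8, -0.1, 0.4]
width: 0.799
finger_force: 0.0
```

Call:
servo_tool:
  slide:
    - [0,0,0]
    - [0,0,0]
    - [0,0,0]
    - [0,0,0]
    - [0,0,0]
  roll: [0,0,0,0,0]
  claw: [0.035,0.035,0.035,0.035,0.035]

```text
t: 8.3
eef_pos: [0.5346, -0.3026, -0.0207]
tool_rot: [0.0, -0.051, 0.999, 0.001]
force: [0.1, 2.2, 1.6]
width: 0.51
finger_force: 30.0
```

Call:
servo_tool:
  slide:
    - [0,0,0]
    - [0,0,0]
    - [0,0,0]
  roll: [0,0,0]
  claw: [0.03,0.03,0.03]

```text
t: 8.55
eef_pos: [0.5346, -0.3026, -0.0207]
tool_rot: [-0.0, -0.051, 0.999, 0.001]
force: [0.1, 2.9, 3.8]
width: 0.506
finger_force: 30.0
```

Call:
servo_tool:
  slide:
    - [0,0,0.01]
    - [0,0,0.03]
    - [0,0,0.035]
    - [0,0,0.035]
    - [0,0,0]
  roll: [0,0,0,0,0]
  claw: [0.03,0.03,0.03,0.03,0.03]

```text
t: 8.97
eef_pos: [0.539, -0.3073, 0.0968]
tool_rot: [0.005, -0.051, 0.999, -0.005]
force: [1.0, -0.5, -1.7]
width: 0.504
finger_force: 30.0
```

Call:
servo_tool:
  slide:
    - [0,0.01,0]
    - [-0.006,0.04,0]
    - [-0.006,0.04,0]
    - [-0.006,0.04,0]
    - [-0.006,0.04,0]
  roll: [0,0,0,0,0]
  claw: [0.03,0.03,0.03,0.03,0.03]

```text
t: 9.38
eef_pos: [0.5079, -0.1308, 0.0867]
tool_rot: [-0.002, -0.05, 0.999, 0.001]
force: [0.4, 0.3, -1.8]
width: 0.508
finger_force: 30.0
```

Call:
servo_tool:
  slide:
    - [-0.006,0.04,0]
    - [-0.006,0.04,0]
    - [-0.006,0.04,0]
    - [-0.006,0.04,0]
    - [-0.006,0.04,0]
  roll: [-0.3,-0.3,-0.4,-0.4,-0.37]
  claw: [0.03,0.03,0.03,0.03,0.03]

```text
t: 9.8
eef_pos: [0.4776, 0.0686, 0.0871]
tool_rot: [-0.002, 0.043, 0.999, -0.0]
force: [0.6, -0.4, -2.5]
width: 0.505
finger_force: 30.0
```

Call:
servo_tool:
  slide:
    - [-0.006,0.04,0]
    - [0,0.04,0]
    - [0,0.03,0]
    - [0,0.012,0]
    - [0,0,0]
  roll: [0,0,0,0,0]
  claw: [0.03,0.03,0.03,0.03,0.03]

```text
t: 10.22
eef_pos: [0.4726, 0.1909, 0.0873]
tool_rot: [-0.002, 0.04, 0.999, -0.0]
force: [-0.2, 0.6, -2.3]
width: 0.505
finger_force: 30.0
```

Call:
servo_tool:
  slide:
    - [0,0,0]
    - [0,0,0]
    - [0,0,0]
  roll: [0,0,0]
  claw: [0.03,0.03,0.03]

```text
t: 10.47
eef_pos: [0.4742, 0.1871, 0.0886]
tool_rot: [-0.001, 0.043, 0.999, -0.001]
force: [-0.0, 0.1, -3.6]
width: 0.508
finger_force: 30.0
```

Run:
```python
from h import *
s=env.read_state(); im=save('wrist','pics/w5.png'); 
json.dump({k:list(np.ravel(s[k])) for k in('eef_pos','tool_rot')},open('w5.json','w'))
print(s['t'],s['eef_pos'],s['tool_rot'],s['force'],s['finger_force'])
print(proj('wrist',[[.4747,.1889,.044]],s))
cv2.imwrite('pics/w5c.png',cv2.resize(cv2.imread('pics/w5.png')[130:330,210:450],(720,600),interpolation=cv2.INTER_CUBIC))
```

```text
10.4667 [0.4742463  0.18706851 0.08858608] [-5.65658004e-04  4.26365919e-02  9.99090354e-01 -5.14574115e-04] [-0.01192946  0.06624259 -3.60665   ] 29.99814122915268
[[333.0571547  206.86898406]]
```

View pics/w5c.png

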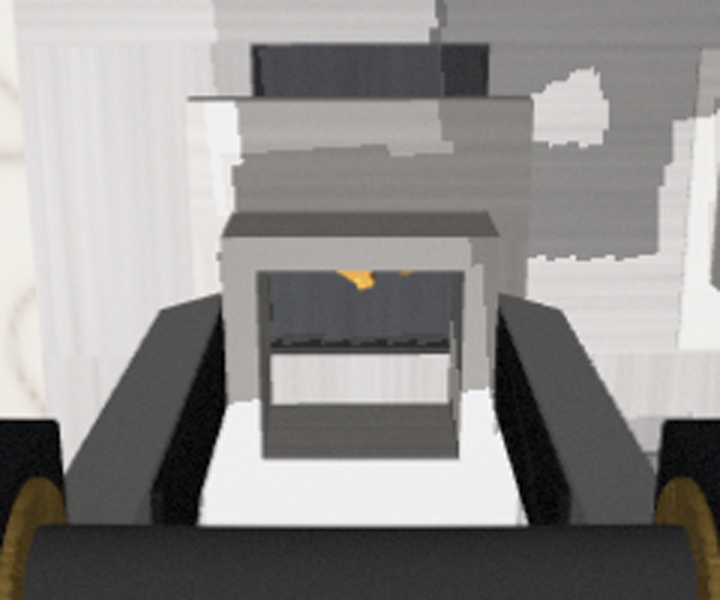

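This shows the bezel gripped square: hole at columns 296–364 and rows 220–283, flange edge at row 163. The recess's -x edge is at row 145, columns 294–373. By that, the bezel is aligned in x to within 1 mm and needs about +3 mm in y. I'll shift it, lower it above the sleeve and re-measure numerically.

Call:
servo_tool:
  slide:
    - [0,0.0025,0]
    - [0,0,-0.015]
    - [0,0,-0.02]
    - [0,0,-0.018]
    - [0,0,0]
  roll: [0,0,0,0,0]
  claw: [0.03,0.03,0.03,0.03,0.03]

```text
t: 10.93
eef_pos: [0.4719, 0.1898, 0.0333]
tool_rot: [-0.003, 0.043, 0.999, -0.001]
force: [-1.1, -0.2, -3.1]
width: 0.506
finger_force: 30.0
```

Call:
servo_tool:
  slide:
    - [0,0,0]
    - [0,0,0]
    - [0,0,0]
    - [0,0,0]
    - [0,0,0]
  roll: [0,0,0,0,0]
  claw: [0.03,0.03,0.03,0.03,0.03]

```text
t: 11.35
eef_pos: [0.4753, 0.1914, 0.037]
tool_rot: [0.001, 0.042, 0.999, 0.0]
force: [0.3, 0.2, -2.7]
width: 0.507
finger_force: 30.0
```

Run:
```python
from h import *
s=env.read_state(); im=save('wrist','pics/w6.png').astype(int); b=im.max(2)
print(s['t'],s['eef_pos'],s['tool_rot'],s['force'])
print('col332 rows130-215',b[130:216,332]);print('col345',b[130:216,345])
for r in (140,148,152,156,160,164,168): print(r,''.join('#' if v<90 else ('+' if v<170 else '.') for v in b[r,270:400]))
```

```text
11.35 [0.47533387 0.19136915 0.03698656] [8.78476874e-04 4.18663410e-02 9.99122787e-01 3.08317077e-04] [ 0.33755258  0.22301452 -2.7387999 ]
col332 rows130-215 [195 192 146 114 112 115 116 114 117 117 116 115 115 115 117 118 116 116
 117  81  58  53  57  53  54  55  56  55  55  52  53  56  86 127 166 172
 172 171 169 171 171 173 175 179 180 179 177 172 141 133 135 136 136 140
 138 139 139 137 136 136 139 136 135 133 133 133 139 139 141 139 117  96
  93  92  92  93  91  95  93 165 177 176 177 174 175 177]
col345 [117 111 111 113 114 109 115 118 119 115 115 115 115 115 117 118 116 118
 116  83  60  53  48  46  51  49  48  48  46  48  48  49  86 143 169 172
 173 173 172 169 171 173 175 176 178 178 173 173 173 170 170 169 143 141
 140 138 136 136 134 139 140 138 135 132 135 135 136 138 137 136 118  96
  93  91  93  96  90  94  95 168 174 173 174 173 174 176]
140 ................................................++++++++++++++++++++++++++++++++++++++++++++++++++++++++++++++++++++++++++++++++++
148 .................................................+++++++++++++++++++++++++++++++++++++++++++++++++++++++++++++++++++++++++++++++++
152 .........+###################+#####+####++################################################################++++++++++++++++++++++++
156 .........+##########################+###+#################################################################++++++++++++++++++++++++
160 .........+###################+#########+++#+##############################################################++++++++++++++++++++++++
164 .....................+++++++++++++++++++++++++++++++++++++++++++++++++++++++.+++++++++++++++++++++++++++++++++++++++++++++++++++++
168 ..................+.....+++.+...+...+..............+.+....+...+..+.+.+..+++.++...++++.++++++++++++++++++++++++++++++++++++++++++++
```

Call:
servo_tool:
  slide:
    - [-0.0012,-0.0014,0]
    - [0,0,-0.01]
    - [0,0,-0.014]
    - [0,0,-0.013]
    - [0,0,0]
  roll: [0,0,0,0,0]
  claw: [0.03,0.03,0.03,0.03,0.03]

```text
t: 11.82
eef_pos: [0.4716, 0.1893, -0.0034]
tool_rot: [-0.002, 0.042, 0.999, -0.001]
force: [-0.2, 0.2, -2.7]
width: 0.507
finger_force: 30.0
```

Call:
servo_tool:
  slide:
    - [0,0,0]
    - [0,0,0]
    - [0,0,0]
    - [0,0,0]
    - [0,0,0]
  roll: [0,0,0,0,0]
  claw: [0.03,0.03,0.03,0.03,0.03]

```text
t: 12.23
eef_pos: [0.4738, 0.1899, -0.0004]
tool_rot: [0.001, 0.042, 0.999, 0.0]
force: [-0.5, 0.2, -2.5]
width: 0.507
finger_force: 30.0
```

Run:
```python
from h import *
s=env.read_state(); im=save('wrist','pics/w7.png').astype(int); b=im.max(2)
print(s['t'],s['eef_pos'],s['tool_rot'],s['force'])
print('col332 rows140-180',b[140:180,332]);print('col350',b[140:180,350])
for r in (153,155,157,159,161): print(r,b[r,262:284],b[r,374:394])
print(180,b[180,262:284],b[180,374:394])
```

```text
12.2333 [ 4.73801183e-01  1.89922931e-01 -3.64644580e-04] [5.06558216e-04 4.18164816e-02 9.99125161e-01 1.94255419e-04] [-0.51957945  0.23419078 -2.49288421]
col332 rows140-180 [111 131 138 143 144 126 119 116 116 115 116 113 114 119 117 116 117 112
  72  48  43  46  88 126 168 172 171 171 171 168 170 174 176 177 180 179
 175 173 172 139]
col350 [132 138 139 142 146 144 145 141 123 116 114 116 115 115 117 115 113 112
  74  51  45  47  86 142 166 169 171 171 171 170 170 171 174 176 179 177
 177 170 164 159]
153 [205 206 205 205 205 205 204 206 203 205 206 205 202 205 203 204 205 206
 203 203 205 203] [115 116 116 116 116 119 116 117 116 118 117 116 117 115 114 118 118 141
 144 144]
155 [204 204 206 201 204 201 204 205 204 204 203 205 202 203 203 204 201 201
 200 204 168 144] [115 114 117 116 112 114 115 119 116 113 117 114 115 116 117 117 114 142
 143 143]
157 [200 198 199 196 198 196 197 197 196 198 198 198 197 197 198 196 198 197
 195 148 111 113] [113 114 112 114 113 112 113 113 113 112 116 115 113 113 111 115 114 138
 139 140]
159 [197 196 199 198 198 196 196 196 200 195 164 103  64  58  59  61  57  57
  60  77  82  80] [ 48  49  50  50  49  49  52  48  56  56  57  62  63 129 135 135 136 134
 136 135]
161 [197 198 199 200 198 197 194 196 196 196 160  94  56  45  45  69  79  79
  79  80  80  81] [ 54  53  56  57  57  56  53  55  62  62  65  67  66 134 136 138 139 139
 133 138]
180 [198 195 195 199 200 198 196 195 194 196 219 228 231 232 231 231 230 229
 238 240 241 241] [133 131 130 133 133 132 132 132 133 133 133 132 133 138 139 139 139 142
 140 142]
```

The bezel is aligned to within about 0.3 mm in y and 0.5 mm in x. I'll lower it into the recess.

Call:
servo_tool:
  slide:
    - [0,0,-0.003]
    - [0,0,-0.003]
    - [0,0,-0.002]
    - [0,0,0]
    - [0,0,0]
  roll: [0,0,0,0,0]
  claw: [0.03,0.03,0.03,0.03,0.03]

```text
t: 12.7
eef_pos: [0.4731, 0.1897, -0.0092]
tool_rot: [-0.0, 0.042, 0.999, -0.0]
force: [-0.8, 0.3, -1.9]
width: 0.505
finger_force: 30.0
```

Call:
servo_tool:
  slide:
    - [0,0,-0.001]
    - [0,0,-0.001]
    - [0,0,-0.001]
    - [0,0,0]
    - [0,0,0]
  roll: [0,0,0,0,0]
  claw: [0.03,0.03,0.03,0.03,0.03]

```text
t: 13.12
eef_pos: [0.4734, 0.1898, -0.012]
tool_rot: [-0.0, 0.042, 0.999, 0.0]
force: [-0.0, 0.3, -2.0]
width: 0.504
finger_force: 30.0
```

Call:
servo_tool:
  slide:
    - [0,0,-0.001]
    - [0,0,-0.0007]
    - [0,0,0]
    - [0,0,0]
    - [0,0,0]
  roll: [0,0,0,0,0]
  claw: [0.03,0.03,0.03,0.03,0.03]

```text
t: 13.53
eef_pos: [0.4737, 0.1899, -0.0127]
tool_rot: [0.0, 0.042, 0.999, 0.0]
force: [-1.5, -0.7, 6.4]
width: 0.51
finger_force: 30.0
```

It made contact at exactly the seated height (z -0.0127). Releasing.

Call:
servo_tool:
  slide:
    - [0,0,0]
    - [0,0,0]
    - [0,0,0]
    - [0,0,0]
    - [0,0,0]
  roll: [0,0,0,0,0]
  claw: [0.065,0.065,0.065,0.065,0.065]

```text
t: 13.95
eef_pos: [0.4735, 0.1898, -0.0137]
tool_rot: [0.0, 0.042, 0.999, 0.0]
force: [-0.1, -0.7, -0.2]
width: 0.693
finger_force: 0.0
```

Call:
servo_tool:
  slide:
    - [0,0,0.02]
    - [0,0,0.035]
    - [0,0,0.035]
    - [-0.02,0,0.03]
    - [-0.02,0,0.03]
  roll: [0,0,0,0,0]
  claw: [0.075,0.075,0.075,0.075,0.075]

```text
t: 14.37
eef_pos: [0.4338, 0.1898, 0.1378]
tool_rot: [0.0, 0.042, 0.999, 0.0]
force: [-0.4, 0.5, 0.6]
width: 0.797
finger_force: 0.0
```

Call:
servo_tool:
  slide:
    - [0,0,0]
    - [0,0,0]
    - [0,0,0]
    - [0,0,0]
    - [0,0,0]
  roll: [0,0,0,0,0]
  claw: [0.075,0.075,0.075,0.075,0.075]

```text
t: 14.78
eef_pos: [0.433, 0.1895, 0.1348]
tool_rot: [-0.001, 0.042, 0.999, -0.0]
force: [-0.5, 0.4, 0.5]
width: 0.798
finger_force: 0.0
```

Run:
```python
from h import *
s=env.read_state(); save('wrist','pics/w8.png'); im=cv2.imread('pics/w8.png').astype(int)
json.dump({k:list(np.ravel(s[k])) for k in('eef_pos','tool_rot')},open('w8.json','w'))
print(s['t'],s['eef_pos'],s['tool_rot'],s['force'])
b,g,r=im[:,:,0],im[:,:,1],im[:,:,2]
R=np.array([.4747,.189]);C=[]
u=np.array([np.cos(-.082),np.sin(-.082)]);v=np.array([-u[1],u[0]])
print('recess corners px',proj('wrist',[[*(R+a*.0465*u+c*.0335*v),.014] for a,c in((-1,-1),(-1,1),(1,1),(1,-1))],s).round(1).tolist(), 'sleeve',proj('wrist',[[*R,.044]],s).round(1))
br=(r-b>80)&(r>170); br[:, :270]=0; br[:,400:]=0; br[260:]=0; br[:130]=0
ys,xs=np.nonzero(br); P=px2z('wrist',np.c_[xs,ys],.044,s)[:,:2]*1000
h=cv2.convexHull(P.astype(np.float32)).reshape(-1,2); A=np.c_[2*h,np.ones(len(h))]; x=np.linalg.lstsq(A,(h**2).sum(1),rcond=None)[0]
print('circle',x[:2],np.sqrt(x[2]+x[0]**2+x[1]**2),len(P),xs.min(),xs.max(),ys.min(),ys.max())
c=x[:2]; a=np.sort(np.degrees(np.arctan2(P[:,1]-c[1],P[:,0]-c[0]))); d=np.diff(np.r_[a,a[0]+360]); i=d.argmax(); print('gap',a[i],d[i],a[i]+d[i]/2)
# bezel boss top (bright) rectangle
M=im.max(2)
for rr in range(150,260,6): print(rr,' '.join('%d'%(t//10) for t in M[rr,270:400:3]))
```

```text
14.7833 [0.43303339 0.1895025  0.13478169] [-1.39385416e-03  4.19624700e-02  9.99118121e-01 -4.34119768e-04] [-0.51646128  0.39052494  0.5278643 ]
recess corners px [[299.9, 182.0], [366.9, 181.9], [364.8, 267.5], [302.1, 267.7]] sleeve [[333.7 236.3]]
circle [475.36763287 189.14897718] 14.237234326336822 321 319 348 223 251
gap -4.440980599031858 36.678153758258844 13.898096280097565
150 20 19 19 19 19 19 19 19 20 20 19 20 19 20 20 20 19 20 19 19 20 19 19 19 19 19 19 19 19 19 19 19 19 19 19 19 19 19 18 18 19 19 19 18
156 20 19 19 19 19 20 19 19 19 19 19 19 19 19 19 19 19 19 19 19 19 19 19 19 19 19 19 19 19 19 19 19 19 19 19 19 19 19 19 19 19 19 19 19
162 20 20 20 19 19 19 19 19 19 19 19 19 19 19 19 19 19 19 19 19 19 19 19 19 19 19 19 19 19 19 19 19 19 19 18 19 19 18 18 18 19 18 18 18
168 19 19 19 19 19 19 19 19 19 19 19 19 19 19 19 19 19 19 19 19 19 19 19 19 19 19 19 19 19 19 19 19 19 19 19 19 19 19 19 19 19 19 19 19
174 20 20 19 20 20 20 20 20 20 20 20 20 20 20 20 20 20 19 20 20 20 19 19 20 20 19 19 19 19 19 19 19 19 19 19 19 19 19 19 19 19 19 19 19
180 20 20 20 20 20 20 20 20 20 2
[... 1098 characters left out ...]
15 22 15 15 11 19 19 19 19 19 19 19 19 19 19 19
234 19 19 20 19 19 19 19 19 19 19 19 20 22 21 22 16 4 21 18 7 7 5 3 4 8 21 21 6 21 22 15 15 18 19 19 19 19 19 19 19 18 18 19 1
240 19 19 19 19 19 19 19 18 19 20 19 20 22 21 22 19 4 21 21 7 7 6 4 4 9 21 13 10 22 22 15 15 19 19 20 20 20 20 20 19 19 19 15 1
246 19 19 20 19 19 19 19 19 19 19 18 16 22 22 22 20 8 8 21 21 21 14 8 8 20 22 8 7 22 22 16 22 18 19 19 19 19 19 19 19 19 19 10 1
252 19 19 20 19 19 19 19 19 19 19 19 16 22 22 22 22 22 22 22 22 22 22 22 22 22 22 22 22 22 22 22 22 18 19 19 19 19 19 19 19 19 19 5 2
258 19 19 20 19 19 19 19 19 19 19 19 12 22 22 22 22 22 22 22 22 22 22 22 22 22 22 22 22 22 22 22 22 19 19 19 19 19 19 19 19 19 19 12 1
```

Step 1 looks good: the bezel sits in the recess with even gaps all round and has been released. The sleeve is at (475.3,189.1) mm with its slot at 13.9°. Next is the knob.

Call:
servo_tool:
  slide:
    - [0.0042,-0.034,0]
    - [0.0042,-0.034,0]
    - [0.0042,-0.034,0]
    - [0.0042,-0.034,0]
    - [0.0042,-0.034,0]
  roll: [0,0,0,0,0]
  claw: [0.07,0.07,0.07,0.07,0.07]

```text
t: 15.25
eef_pos: [0.4542, 0.0183, 0.1354]
tool_rot: [-0.001, 0.042, 0.999, 0.0]
force: [-0.8, 0.0, 0.4]
width: 0.743
finger_force: 0.0
```

Call:
servo_tool:
  slide:
    - [0.0042,-0.034,0]
    - [0.0042,-0.034,0]
    - [0.0042,-0.034,0]
    - [0.0042,-0.034,0]
    - [0.0042,-0.034,0]
  roll: [0,0,0,0,0]
  claw: [0.07,0.07,0.07,0.07,0.07]

```text
t: 15.67
eef_pos: [0.4752, -0.152, 0.1353]
tool_rot: [-0.001, 0.042, 0.999, 0.0]
force: [0.0, 0.7, 0.4]
width: 0.743
finger_force: 0.0
```

Call:
servo_tool:
  slide:
    - [0,0,0]
    - [0,0,0]
    - [0,0,0]
    - [0,0,0]
    - [0,0,0]
  roll: [0,0,0,0,0]
  claw: [0.07,0.07,0.07,0.07,0.07]

```text
t: 16.08
eef_pos: [0.4751, -0.1488, 0.1362]
tool_rot: [-0.0, 0.041, 0.999, 0.0]
force: [0.3, 0.7, -0.1]
width: 0.745
finger_force: 0.0
```

Run:
```python
from h import *
s=env.read_state(); save('wrist','pics/w9.png'); im=cv2.imread('pics/w9.png').astype(int)
json.dump({k:list(np.ravel(s[k])) for k in('eef_pos','tool_rot')},open('w9.json','w'))
print(s['t'],s['eef_pos'],s['tool_rot'],s['force'])
b,g,r=im[:,:,0],im[:,:,1],im[:,:,2]; M=im.max(2)
print(proj('wrist',[[.5169,-.1505,.038],[.5169,-.1505,.06]],s).round(1))
for rr in range(190,292,4): print(rr,' '.join('%d'%(t//10) for t in M[rr,290:372:2]))
```

```text
16.0833 [ 0.47514561 -0.14884788  0.13616063] [-3.08942131e-04  4.10137783e-02  9.99158477e-01  3.35420425e-04] [ 0.27579979  0.73679746 -0.05604651]
[[332.2 233.6]
 [332.4 241.8]]
190 22 22 18 15 17 19 20 18 16 16 19 21 21 20 20 19 16 17 20 19 19 20 21 21 20 21 21 18 20 21 21 19 17 19 21 21 20 17 18 22 22
194 22 22 20 15 17 19 20 18 16 16 18 20 21 20 19 19 16 16 20 20 19 19 21 21 20 21 21 19 19 20 21 19 17 19 21 21 21 17 17 22 22
198 22 21 21 15 16 18 20 19 16 16 18 20 21 21 20 19 17 15 20 20 19 19 21 22 15 14 15 12 12 13 13 12 17 18 21 21 21 18 17 21 22
202 22 22 22 16 15 18 19 19 17 16 17 20 21 21 20 18 16 14 19 13 12 12 12 12 10 10 11 12 11 13 13 13 17 18 21 21 21 18 16 21 22
206 22 22 22 18 16 17 19 20 17 16 17 18 18 19 13 10 5 5 5 5 5 5 5 5 4 4 6 10 9 11 13 13 18 18 21 21 21 19 16 21 22
210 22 22 22 19 15 17 19 20 18 16 15 17 14 7 10 11 10 4 3 3 4 3 4 6 7 7 7 7 4 6 11 11 14 20 21 21 21 21 21 21 21
214 21 21 21 21 21 21 21 21 21 22 19 7 11 11 11 11 8 4 6 7 8 8 7 6 7 7 7 7 7 7 7 10 12 19 20 19 19 20 20 20 20
218 20 20 20 20 20 20 19 19 20 18 11 11 11 11 11 11 10 11 12 11 11 11 11
[... 1582 characters left out ...]
20 20 20 20 20 20 20 20 20 20 20 19 19 19 19 22 22 22 22 22 22 21
274 22 22 22 22 22 22 22 20 20 21 20 20 20 20 20 20 20 20 20 20 20 20 20 20 20 20 20 20 20 20 19 19 19 19 19 21 21 22 22 21 21
278 22 22 22 22 22 21 20 20 20 20 20 20 20 20 20 20 20 20 20 20 20 20 20 20 20 20 20 20 20 19 19 19 19 19 19 19 19 21 22 21 21
282 21 22 21 22 21 20 20 20 20 20 20 20 20 20 20 20 20 20 20 20 20 20 20 20 20 20 19 19 20 19 19 19 19 19 19 19 19 19 19 19 19
286 22 22 22 22 20 20 20 20 20 20 20 20 20 20 20 20 20 20 20 20 20 20 20 20 20 20 19 19 19 20 19 19 19 19 19 19 19 19 19 19 19
290 22 22 22 21 20 20 20 20 20 20 20 20 20 20 20 20 20 20 20 19 19 19 19 18 18 18 18 19 19 19 19 19 19 19 19 19 17 17 16 13 13
```

Run:
```python
from h import *
s=load('w9.json'); im=cv2.imread('pics/w9.png').astype(float); M=im.max(2)
pts=[]
for rr in range(220,246):
    row=M[rr,326:350]; i=np.argmax(row<88); a,b=row[i-1],row[i]; pts.append((325+i+(a-88)/(a-b),rr))
pts=np.array(pts); P=px2z('wrist',pts,.06,s)[:,:2]*1000
k=np.polyfit(P[:,0],P[:,1],1); yaw=np.degrees(np.arctan(k[0])); print('right edge yaw',yaw,'rms',np.std(P[:,1]-np.polyval(k,P[:,0])))
u=np.array([np.cos(np.radians(yaw)),np.sin(np.radians(yaw))]); v=np.array([-u[1],u[0]])
c=P.mean(0)-6*v
# -x end top edge: dark->light transition down columns
e=[]
for cc in range(325,335):
    col=M[208:224,cc]; i=len(col)-1-np.argmax(col[::-1]<90); a,b=col[i],col[i+1]; e.append((cc,208+i+(90-a)/(b-a)))
e=np.array(e); Q=px2z('wrist',e,.06,s)[:,:2]*1000; print('end rows',e[:,1].round(1)); t=((Q-c)@u).mean()
axis=c+(t+22)*u; print('axis from bar',axis)
# nose end
n=[]
for cc in range(331,339):
    col=M[250:266,cc]; i=np.argmax(col>150); n.append((cc,250+i-.5))
for z in(.038,.044): 
    N=px2z('wrist',n,z,s)[:,:2]*1000; print('axis from nose',z,c+(((N-c)@u).mean()-28)*u)
# disc left edge
L=[]
for rr in range(218,240):
    row=M[rr,296:320]; i=np.argmax(row<145); L.append((296+i-.5,rr))
D=px2z('wrist',L,.038,s)[:,:2]*1000; print('disc left-> axis y', (D@v).min()+24,'bar', axis@v)
```

```text
right edge yaw 2.573371484387114 rms 0.08862084455843357
end rows [214.9 214.7 214.7 214.5 214.4 214.2 214.2 214.1 213.9 214.6]
axis from bar [ 512.93947039 -151.82451232]
axis from nose 0.038 [ 515.24370023 -151.72095094]
axis from nose 0.044 [ 512.59474767 -151.84000555]
disc left-> axis y -173.51693569332036 bar -174.70172275332288
```

Call:
servo_tool:
  slide:
    - [0.0077,-0.0025,-0.02]
    - [0.01,0,-0.03]
    - [0.01,0,-0.03]
    - [0.01,0,-0.02]
    - [0,0,0]
  roll: [0.3,0.3,0.3,0.3,0]
  claw: [0.06,0.06,0.06,0.06,0.06]

```text
t: 16.55
eef_pos: [0.5117, -0.1506, 0.0327]
tool_rot: [-0.003, -0.022, 1.0, 0.002]
force: [-0.5, 0.7, -0.1]
width: 0.638
finger_force: 0.0
```

Call:
servo_tool:
  slide:
    - [0,0,-0.012]
    - [0,0,-0.009]
    - [0,0,-0.004]
    - [0,0,0]
    - [0,0,0]
  roll: [0,0,0,0,0]
  claw: [0.05,0.05,0.05,0.05,0.05]

```text
t: 16.97
eef_pos: [0.5132, -0.1527, 0.0121]
tool_rot: [0.0, -0.021, 1.0, -0.0]
force: [-0.0, 0.1, -1.4]
width: 0.529
finger_force: 0.0
```

Call:
servo_tool:
  slide:
    - [0,0,0]
    - [0,0,0]
    - [0,0,0]
    - [0,0,0]
    - [0,0,0]
  roll: [0,0,0,0,0]
  claw: [0.03,0.02,0.01,0.004,0.004]

```text
t: 17.38
eef_pos: [0.5132, -0.1528, 0.0116]
tool_rot: [0.0, -0.021, 1.0, -0.0]
force: [-1.1, 0.2, -0.2]
width: 0.207
finger_force: 0.0
```

Call:
servo_tool:
  slide:
    - [0,0,0]
    - [0,0,0]
    - [0,0,0]
    - [0,0,0]
    - [0,0,0]
  roll: [0,0,0,0,0]
  claw: [0.004,0.004,0.004,0.004,0.004]

```text
t: 17.8
eef_pos: [0.5131, -0.1524, 0.0115]
tool_rot: [-0.0, -0.021, 1.0, 0.0]
force: [-0.1, 1.1, 1.7]
width: 0.125
finger_force: 30.0
```

Call:
servo_tool:
  slide:
    - [0,0,0.01]
    - [0,0,0.025]
    - [0,0,0.03]
    - [0,0,0.025]
    - [0,0,0]
  roll: [0,0,0,0,0]
  claw: [0.004,0.004,0.004,0.004,0.004]

```text
t: 18.22
eef_pos: [0.5169, -0.1547, 0.1069]
tool_rot: [0.005, -0.021, 1.0, -0.002]
force: [0.8, -0.4, -1.3]
width: 0.124
finger_force: 30.0
```

Call:
servo_tool:
  slide:
    - [-0.004,0.02,0]
    - [-0.004,0.035,0]
    - [-0.004,0.035,0]
    - [-0.004,0.035,0]
    - [-0.004,0.035,0]
  roll: [0.2,0.2,0.2,0.2,0.2]
  claw: [0.004,0.004,0.004,0.004,0.004]

```text
t: 18.63
eef_pos: [0.4922, 0.0084, 0.1009]
tool_rot: [-0.0, -0.073, 0.997, -0.0]
force: [0.5, 0.4, -0.1]
width: 0.125
finger_force: 30.0
```

Call:
servo_tool:
  slide:
    - [-0.004,0.035,0]
    - [-0.004,0.035,0]
    - [-0.004,0.035,0]
    - [-0.004,0.035,0]
    - [-0.0019,0.0256,0]
  roll: [0.2,0.2,0.2,0.2,0.12]
  claw: [0.004,0.004,0.004,0.004,0.004]

```text
t: 19.05
eef_pos: [0.4739, 0.1752, 0.101]
tool_rot: [-0.0, -0.122, 0.992, 0.0]
force: [0.8, 0.3, -0.5]
width: 0.125
finger_force: 30.0
```

Call:
servo_tool:
  slide:
    - [0,0.016,0]
    - [0,0,0]
    - [0,0,0]
    - [0,0,0]
    - [0,0,0]
  roll: [0,0,0,0,0]
  claw: [0.004,0.004,0.004,0.004,0.004]

```text
t: 19.47
eef_pos: [0.4752, 0.1877, 0.1012]
tool_rot: [-0.0, -0.121, 0.993, -0.0]
force: [0.1, -0.2, -0.9]
width: 0.123
finger_force: 30.0
```

Call:
servo_tool:
  slide:
    - [0,0,0]
    - [0,0,0]
    - [0,0,0]
    - [0,0,0]
    - [0,0,0]
  roll: [0,0,0,0,0]
  claw: [0.004,0.004,0.004,0.004,0.004]

```text
t: 19.88
eef_pos: [0.4753, 0.1886, 0.1014]
tool_rot: [0.0, -0.121, 0.993, 0.0]
force: [-1.2, 0.5, -0.5]
width: 0.124
finger_force: 30.0
```

Run:
```python
from h import *
s=env.read_state(); save('wrist','pics/w10.png'); im=cv2.imread('pics/w10.png').astype(int)
json.dump({k:list(np.ravel(s[k])) for k in('eef_pos','tool_rot')},open('w10.json','w'))
print(s['t'],s['eef_pos'],s['tool_rot'],s['force'],s['width'])
M=im.max(2)
from scipy.spatial.transform import Rotation as Ro
T=lambda p: np.array(s['eef_pos'])+Ro.from_quat(np.roll(s['tool_rot'],-1)).apply(p)
print('expect bar -x end top, disc -x edge top, disc +y edge, tip',proj('wrist',[T([.022,0,-.0485]),T([.024,0,-.0265]),T([0,.024,-.0265]),T([0,0,.0055]),[.4753,.1891,.044]],s).round(1).tolist())
for rr in range(170,280,4): print(rr,' '.join('%d'%(t//10) for t in M[rr,280:384:2]))
```

```text
19.8833 [0.47530439 0.18861658 0.10142698] [ 2.79107990e-05 -1.20969337e-01  9.92656244e-01  3.00588301e-05] [-1.19605249  0.5459755  -0.51766056] 0.1237276524693373
expect bar -x end top, disc -x edge top, disc +y edge, tip [[331.3, 213.3], [331.1, 198.9], [372.3, 238.8], [330.9, 222.0], [331.2, 202.7]]
170 20 20 20 20 20 20 20 20 20 20 11 21 23 23 22 22 23 23 23 23 23 23 23 23 23 23 22 19 13 8 8 9 10 12 13 13 13 13 12 12 12 21 21 21 23 23 23 23 23 6 13 12
174 20 20 20 19 20 20 20 20 20 18 16 23 23 23 22 22 23 23 23 6 4 8 12 20 23 22 22 22 23 23 23 23 22 19 13 8 8 9 10 12 13 13 13 15 15 15 16 23 10 13 13 12
178 20 20 19 20 20 20 20 20 20 6 22 23 23 23 22 23 23 23 13 4 4 4 4 5 7 8 7 9 11 18 21 21 21 23 23 23 23 23 22 19 13 8 8 15 16 15 16 10 10 13 13 13
182 20 20 20 20 20 20 20 20 13 21 23 23 23 22 23 23 23 21 5 4 5 7 8 8 8 8 7 7 7 7 7 6 4 7 10 19 23 23 23 23 23 23 23 23 15 15 15 7 12 12 13 13
186 20 19 20 20 20 20 20 20 8 23 23 23 23 23 23 23 23 7 5 6 10 8 8 13 21 22 21 20 17 8 7 7 7 4 5 5 4 6 7 19 23 23 23 17 15 16 6 19 20 13 12 12
190 20 20 20 20 20 20 20 9 22 23 23 23 22 23 23 23
[... 2130 characters left out ...]
 7 19 20 21 20 20 20 20
258 16 17 16 17 15 7 7 7 7 7 7 7 7 7 7 7 7 2 1 1 5 8 8 8 8 8 8 8 7 8 7 1 2 4 7 7 7 7 7 7 7 7 7 7 7 7 20 20 21 20 20 20
262 15 17 17 17 10 7 7 7 7 7 7 7 8 7 7 8 7 1 1 1 7 8 8 8 8 8 8 8 8 8 6 1 1 1 7 7 7 7 7 7 7 8 7 7 7 7 12 20 19 19 19 19
266 10 10 9 8 7 7 8 7 7 7 7 7 7 7 7 7 5 0 1 1 7 8 8 8 8 8 8 8 8 7 6 1 1 0 7 7 7 8 7 7 7 7 7 7 7 7 7 19 19 19 19 20
270 1 1 1 1 1 1 1 2 1 1 5 7 7 7 7 7 4 2 1 1 7 8 8 8 8 8 8 8 8 8 6 1 1 1 6 7 7 7 7 7 3 2 1 1 2 1 2 1 2 1 1 1
274 2 1 1 1 2 1 1 2 1 2 2 7 7 7 7 7 3 1 1 4 7 8 8 8 8 8 8 8 8 8 6 2 1 1 5 7 7 7 7 7 1 1 1 1 2 1 2 1 2 2 2 2
278 2 1 1 1 2 2 0 1 2 0 2 7 7 7 7 7 1 1 1 6 7 8 8 8 8 8 7 8 7 7 6 4 0 1 2 7 7 7 7 7 1 2 1 2 1 1 1 1 1 2 1 1
```

Run:
```python
from h import *
s=load('w10.json'); im=cv2.imread('pics/w10.png').astype(int); b,g,r=im[:,:,0],im[:,:,1],im[:,:,2]
br=((r-b)>80); br[:165]=0; br[215:]=0
ys,xs=np.nonzero(br); print(len(ys),xs.min(),xs.max(),ys.min(),ys.max())
top=np.array([(x,ys[xs==x].min()) for x in np.unique(xs)]); print(top.tolist())
hv=[(x,y) for x,y in top]
P=px2z('wrist',[p for p in hv],.044,s)[:,:2]*1000
# known radius 14: solve the centre
from scipy.optimize import least_squares
q=least_squares(lambda c:np.hypot(*(P-c).T)-14,[475,189],loss='soft_l1'); print(q.x,np.abs(q.fun).mean())
```

```text
392 0 348 165 206
[[0, 165], [1, 165], [2, 165], [3, 165], [315, 196], [316, 194], [317, 192], [318, 191], [319, 190], [320, 189], [321, 188], [322, 188], [323, 187], [324, 187], [325, 187], [326, 186], [327, 186], [328, 186], [329, 185], [330, 185], [331, 185], [332, 185], [333, 185], [334, 185], [335, 186], [336, 186], [337, 186], [338, 187], [339, 187], [340, 187], [341, 188], [342, 188], [343, 189], [344, 191], [345, 192], [346, 193], [347, 195], [348, 196]]
[474.59274513 188.57006798] 28.86027017601279
```

Run:
```python
from h import *
from scipy.spatial.transform import Rotation as Ro
s=load('w10.json'); im=cv2.imread('pics/w10.png').astype(int); b,g,r=im[:,:,0],im[:,:,1],im[:,:,2]
br=((r-b)>80); br[:165]=0; br[215:]=0; br[:,:300]=0
ys,xs=np.nonzero(br); top=[(x,ys[xs==x].min()-.5) for x in np.unique(xs)]
from scipy.optimize import least_squares
P=px2z('wrist',top,.044,s)[:,:2]*1000
q=least_squares(lambda c:np.hypot(*(P-c).T)-14,[475,189],loss='soft_l1'); print(q.x,np.abs(q.fun).mean())
Rt=Ro.from_quat(np.roll(s['tool_rot'],-1)); print('in tool mm',Rt.inv().apply(np.r_[q.x,44]-np.array(s['eef_pos'])*1000))
M=im.max(2)
for rr in (250,262,274): print(rr,M[rr,312:348])
```

```text
[474.11196297 188.87090722] 0.21957075438912046
in tool mm [ 1.10004979  0.53022227 57.4269351 ]
250 [77 76 54 25 14 15 17 50 62 60 62 79 82 80 81 86 81 83 80 81 83 83 76 80
 81 82 80 75 68 33 14 17 17 36 74 77]
262 [77 38 19 17 11 13 18 51 74 80 83 84 83 82 83 82 82 84 83 80 81 82 81 82
 82 81 80 74 66 32 14 18 17 17 12 70]
274 [31 14 15  6 12 15 48 68 74 79 82 82 83 83 85 82 81 83 81 82 80 81 81 81
 82 80 81 73 67 57 24 18 17 17 13 10]
```

Call:
servo_tool:
  slide:
    - [-0.0005,0.0003,-0.01]
    - [0,0,-0.02]
    - [0,0,-0.013]
    - [0,0,-0.005]
    - [0,0,0]
  roll: [0,0,0,0,0]
  claw: [0.004,0.004,0.004,0.004,0.004]

```text
t: 20.35
eef_pos: [0.4733, 0.1889, 0.0517]
tool_rot: [-0.002, -0.121, 0.993, -0.0]
force: [0.3, 0.0, -1.4]
width: 0.121
finger_force: 30.0
```

Call:
servo_tool:
  slide:
    - [0,0,0]
    - [0,0,-0.002]
    - [0,0,-0.002]
    - [0,0,-0.001]
    - [0,0,0]
  roll: [0,0,0,0,0]
  claw: [0.004,0.004,0.004,0.004,0.004]

```text
t: 20.77
eef_pos: [0.4748, 0.1892, 0.0485]
tool_rot: [0.0, -0.121, 0.993, 0.0]
force: [0.6, 0.0, -0.9]
width: 0.123
finger_force: 30.0
```

Call:
servo_tool:
  slide:
    - [0,0,-0.001]
    - [0,0,-0.001]
    - [0,0,0]
    - [0,0,0]
  roll: [0,0,0,0]
  claw: [0.004,0.004,0.004,0.004]

```text
t: 21.1
eef_pos: [0.4747, 0.1892, 0.0464]
tool_rot: [0.0, -0.121, 0.993, 0.0]
force: [-0.2, -0.3, -0.4]
width: 0.13
finger_force: 30.0
```

The stem is entering freely, with no contact force. Continuing down to the key.

Call:
servo_tool:
  slide:
    - [0,0,-0.0015]
    - [0,0,-0.0015]
    - [0,0,-0.0015]
    - [0,0,0]
    - [0,0,0]
  roll: [0,0,0,0,0]
  claw: [0.004,0.004,0.004,0.004,0.004]

```text
t: 21.52
eef_pos: [0.4747, 0.1892, 0.0417]
tool_rot: [-0.0, -0.121, 0.993, 0.0]
force: [0.6, 0.0, -0.8]
width: 0.125
finger_force: 30.0
```

Call:
servo_tool:
  slide:
    - [0,0,-0.0015]
    - [0,0,-0.0015]
    - [0,0,-0.0015]
    - [0,0,0]
    - [0,0,0]
  roll: [0,0,0,0,0]
  claw: [0.004,0.004,0.004,0.004,0.004]

```text
t: 21.93
eef_pos: [0.4747, 0.1892, 0.0373]
tool_rot: [-0.0, -0.121, 0.993, 0.0]
force: [-0.8, 0.3, -1.6]
width: 0.126
finger_force: 30.0
```

No resistance with the key 6 mm past the mouth, so it is in the slot. On to home, then the push.

Call:
servo_tool:
  slide:
    - [0,0,-0.003]
    - [0,0,-0.003]
    - [0,0,-0.003]
    - [0,0,-0.001]
    - [0,0,0]
  roll: [0,0,0,0,0]
  claw: [0.004,0.004,0.004,0.004,0.004]

```text
t: 22.35
eef_pos: [0.4747, 0.1892, 0.027]
tool_rot: [-0.0, -0.121, 0.993, 0.0]
force: [0.6, 0.5, -1.0]
width: 0.126
finger_force: 30.0
```

Call:
servo_tool:
  slide:
    - [0,0,-0.001]
    - [0,0,-0.001]
    - [0,0,-0.001]
    - [0,0,0]
    - [0,0,0]
  roll: [0,0,0,0,0]
  claw: [0.004,0.004,0.004,0.004,0.004]

```text
t: 22.77
eef_pos: [0.4748, 0.1892, 0.0247]
tool_rot: [0.0, -0.121, 0.993, 0.0]
force: [-0.1, -0.2, 2.5]
width: 0.122
finger_force: 30.0
```

Call:
servo_tool:
  slide:
    - [0,0,-0.001]
    - [0,0,-0.001]
    - [0,0,0]
    - [0,0,0]
  roll: [0,0,0,0]
  claw: [0.004,0.004,0.004,0.004]

```text
t: 23.1
eef_pos: [0.4748, 0.1892, 0.0225]
tool_rot: [0.0, -0.121, 0.993, 0.0]
force: [-0.3, 0.2, 4.2]
width: 0.129
finger_force: 30.0
```

Home was reached at the predicted height, with the spring now pushing back. Pushing in fully.

Call:
servo_tool:
  slide:
    - [0,0,-0.001]
    - [0,0,-0.001]
    - [0,0,-0.001]
    - [0,0,0]
    - [0,0,0]
  roll: [0,0,0,0,0]
  claw: [0.004,0.004,0.004,0.004,0.004]

```text
t: 23.52
eef_pos: [0.4748, 0.1892, 0.0196]
tool_rot: [0.0, -0.121, 0.993, 0.0]
force: [-1.0, -0.6, 6.3]
width: 0.124
finger_force: 30.0
```

Call:
servo_tool:
  slide:
    - [0,0,-0.001]
    - [0,0,-0.0007]
    - [0,0,0]
    - [0,0,0]
    - [0,0,0]
  roll: [0,0,0,0,0]
  claw: [0.004,0.004,0.004,0.004,0.004]

```text
t: 23.93
eef_pos: [0.4749, 0.1892, 0.0181]
tool_rot: [0.0, -0.121, 0.993, 0.0]
force: [-1.7, -0.5, 7.4]
width: 0.124
finger_force: 30.0
```

Call:
servo_tool:
  slide:
    - [0,0,-0.0005]
    - [0,0,0]
    - [0,0,0]
    - [0,0,0]
  roll: [0,0,0,0]
  claw: [0.004,0.004,0.004,0.004]

```text
t: 24.27
eef_pos: [0.4749, 0.1892, 0.0176]
tool_rot: [0.0, -0.121, 0.993, 0.0]
force: [-1.1, -1.2, 7.3]
width: 0.125
finger_force: 30.0
```

```bash
python3 -c "
from bench import env
s=env.read_state(); print(s['t'],s['eef_pos'],s['force'],s['finger_force'])
if s['eef_pos'][2]<.0195 and s['force'][2]>5.5: print(env.hand_in())"
```

```text
24.2667 [0.4748535  0.18922822 0.01764604] [-1.09479486 -1.20307498  7.31642818] 30.001812279224396
the job is handed in; nothing more can be done
None
```

I handed the job in at 24.3 s: the bezel is seated in the recess and let go, and the knob is keyed home and still held pushed in about 7–8 mm against the spring (estimated from tool height and force; no verdict came back).

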